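Shut the marked stopcock under the sliding cover

ROBOT

A 7-joint arm with a two-finger parallel gripper is mounted at the origin on a cart in front of the work surface, level with it; the furniture and walls round the work are solid. World frame = base frame: x ahead of the robot, y to its left, z up, the work surface at z = 0. Lengths are in m, angles in rad, forces in N, time in s.
With the tool pointing down it reaches from about 0.425 to 0.875 m from the base axis. Payload 8.4 kg.
Tool frame: the origin (TCP) lies between the finger pads; the fingertips stand 14 mm ahead of it and the grasp point (between the pads) lies 5 mm behind it; z points along the fingers, y is the direction in which the jaws open and shut (so a half turn about z gives the same grasp; the last joint's range is limited). The gripper opens to 85 mm and grips with 20 to 120 N. Pads are 22 mm wide; open, the fingers measure 114 mm over their backs; the gripper's body (76 mm by 85 mm) begins 54 mm behind the grasp point. The pads swing forward as they close: fully open they stand 13 mm farther back than shut.
Start: joints at [1.228, 0.333, 0.04, 1.465, -0.013, 1.343, -0.059], TCP at [0.157, -0.631, 0.245] pointing down, gripper open.
Joint ranges: [-2.58, 2.58], [-0.38, 2.09], [-1.3, 1.39], [0.25, 2.4], [-1.5, 4.64], [0.08, 2.09], [-2.65, 2.65]. Speed limits (rad/s): [2.22, 2.22, 2.79, 2.79, 3.14, 3.14, 3.14].

INTERFACE

Orientations are given as a unit quaternion [w, x, y, z].
In Python, from rig import arm gives the robot as it stands.
- The arm moves only by the shell command python3 -m jog 'ROWS' [FORCE]. ROWS is a JSON object of lists of equal length, an entry for each row: "grip": the gripper command: -1 is shut, 1 is fully open, values between are in proportion; "delta_pos": the shift along the tool's x, y, z as a fraction of full scale, a list of three; "turn": the turn about the tool's z as a fraction of full scale. A call has 1 to 8 rows; each row shifts and turns the pose as measured when the row begins, along the tool's axes as they then stand; what a row does not reach is not made up. Full scale, the value 1, is 0.025 m for a shift and 10 degrees for a turn. A row lasts 1/8 s, in which the tool goes at most 62.5 mm and 10.7 degrees, less where a joint would pass 70% of its speed; a pose out of reach is approached as far as the arm can. A call with a number of a shift or a turn outside -1 to 1 is refused whole. A call with a gripper value outside its range is refused whole. The fingers move at their own pace and stop on an object; FORCE is the grip in N (left out, the last holds). Time passes only in rows, so rows that do not move let the fingers close. It gives the time, the measured TCP pose, the force and the opening at its end, in the units of the state.
- arm.get_state(): the state, without advancing time (a new reading comes with each control period).
- arm.snapshot(name): name is "scene" or "top"; returns (picture, depth): 384x512x3 uint8, blue, green, red; 384x512 float32, m along the optical axis (not along the pixel's ray), 0 where there is no reading.
- arm.camera_model(name): a dict with "K" (3x3 intrinsics, pixels), "cam_to_world" (4x4, takes a point from camera to world coordinates). Camera axes: x right, y down, z forward; pixel columns grow to the right and rows downward; lengths in m; the calibration is good to about 2 mm. A picture is of the moment at which its call begins. camera_model takes no time and is no camera call.
- arm.close_job(): hands the job in, once; it reports no verdict.
Trained networks look in the newest picture that a camera, given by its name, has taken for a name from the list of things; names that differ only in an ending like _2 or _b are one class to them, and where a whole thing is asked for, a point or a joint stands for the part that bears it (a point fixed in the world has none). Each returns a list of dicts, best first, with "score" (0 to 1); they miss things now and then, are a little off and sometimes report something else, mostly with a low value. They report only what shows in the picture. A call takes as long as a camera call.
- arm.look_for(thing, camera): "at" ([x, y, z] in m, in world coordinates, good to about 4 mm: the middle of the surface that is visible of it).
- arm.trace(thing, camera): "region" (384x512 bool, what is visible of it).
The state is a dict: "t": time; "joints": joint angles; "dq": joint speeds; "tau": joint torques, N m; "ee_pos": TCP position; "ee_rot": TCP orientation; "wrist_force": force on the tool from outside, world axes, zero at the start; "torque": the same for the moment, N m; "opening": finger opening in m.
Only numpy, scipy, OpenCV 4.12 (cv2) and the standard library are available. Lean on these libraries where they do the work, as an engineer would, in place of code of your own. Each camera call takes 0.05 s, during which the arm holds its last target. There are 200 camera calls.

TASK

Push the cover of the grey stopcock box all the way back, away from the robot, so that both valves lie open to view; then push the lever of the red valve fully shut, across its pipe, clockwise from above. Use the fingertips only for pushing, leave the blue lever as it is and the cover open, and do not pick up or shift any of the glassware and other small things on the worktop.

Things in the scene. Friction and masses are not known exactly. Their poses are not given: they have to be found in the camera images.
- stopcock_box: grey open-topped box fixed to the worktop, 318 x 298 x 50 mm (63 mm at its side guides). Origin on the worktop under the middle of its front part; x points to the back along the cover's travel, y left, z up. Front part (x -81 to +84 mm): two bays side by side with a valve each, wall at y = 0; rear part (to x = 240 mm): pipes only. Which bay has the red valve varies
- cover (a joint): flat aluminium cover, 156 x 286 x 4 mm, its upper face 55 mm above the worktop, that slides along the box's x on guides; value in m: 0 = closed over both bays, 0.15 = pushed fully back over the rear part, both bays open. Starts at 0 to 0.015. It slides with about 2.5 N of friction and stays where it is left
- push_bar (a point): centre of the black push bar that stands on the cover near its front edge: 200 mm long along the box's y, 12 mm thick along x, from 55 to 75 mm above the worktop (this point at 65 mm). Moves with the cover; the box's front wall stands about 15 mm in front of it when closed, only 50 mm high
- red_lever (a joint): red quarter-turn lever, rad: 0 = fully open (along its pipe, pointing to the box's -x, toward the robot), 1.571 = fully shut, at its stop (across the pipe, pointing to the box's +y); clockwise from above shuts. Starts at 0 to 0.25, stays where left, needs about 0.12 N m (2 to 3 N near its tip)
- red_pivot (a point): point on the red lever's vertical turning axis, at half the lever's height (33 mm above the worktop); axes parallel to the box's. The bay's walls, 50 mm high, stand 110 mm from here to the box's -x, 40 mm to its +x, 65 mm to its -y, 75 mm to its +y. Pipe and valve body below rise to at most 22 mm above the worktop, within 15 mm of the box's x line through here
- red_tip (a point): point in the red lever's rounded tip, 63 mm from its turning axis, at half its height. The lever reaches 70 mm from the axis, is 12 mm thick (14 mm at the tip; hub 26 mm across) and stands from 23 to 43 mm above the worktop
- blue_lever (a joint): blue quarter-turn lever, rad: 0 = fully open (along its pipe, pointing to the box's -x, toward the robot), 1.571 = fully shut, at its stop (across the pipe, pointing to the box's +y); clockwise from above shuts. Starts at 0 to 0.25, stays where left, needs about 0.12 N m (2 to 3 N near its tip). To be left alone
- blue_pivot (a point): point on the blue lever's vertical turning axis, at half the lever's height (33 mm above the worktop); axes parallel to the box's. The bay's walls, 50 mm high, stand 110 mm from here to the box's -x, 40 mm to its +x, 65 mm to its -y, 75 mm to its +y. Pipe and valve body below rise to at most 22 mm above the worktop, within 15 mm of the box's x line through here
- blue_tip (a point): point in the blue lever's rounded tip, 63 mm from its turning axis, at half its height. The lever reaches 70 mm from the axis, is 12 mm thick (14 mm at the tip; hub 26 mm across) and stands from 23 to 43 mm above the worktop
- vial_1: small clear vial with white cap and orange centre, 30 mm across, 56 mm high, loose, upright; origin under its middle. Bystander
- vial_2: second vial like vial_1. Bystander
- stopper: brown rubber stopper, 29 mm across, 28 mm high, loose; origin under its middle. Bystander
- beaker_50: small clear beaker, 48 x 54 mm, 58 mm high, loose; origin under its middle. Bystander
- marker_blue: blue marker pen lying flat, 119 mm long along its x, 14 mm thick, loose; origin under its middle. Bystander
- tape_roll: roll of tan tape lying flat, 68 mm across, 19 mm high, loose; origin under its middle. Bystander

How it is judged:
On the way, in this order (a step that is already met when the one before it is completed fails the run):
1. the cover is pushed fully back (value of joint cover above 0.135 m), for 0.2 s.
2. the red lever is pushed fully shut (value of joint red_lever above 1.45 rad), for 0.2 s.
At the end, for the whole second after the job is handed in: The red lever is within 7 degrees of fully shut, the cover is within 20 mm of fully back, the blue lever's tip is within 12 mm of where it was and every loose bystander within 20 mm of where it stood (value of joint red_lever above 1.45 rad and value of joint cover above 0.13 m and distance of blue_tip from where it was at the start of the episode below 0.012 m and distance of each of vial_1, vial_2, stopper, beaker_50, marker_blue, tape_roll from where it was at the start of the episode below 0.02 m); the robot touches nothing.
It fails at once if the blue lever is moved (its tip by more than 12 mm) (distance of blue_tip from where it was at the start of the episode above 0.012 m).
It fails at once if a loose bystander is picked up, carried or shifted by more than 20 mm (distance of any of vial_1, vial_2, stopper, beaker_50, marker_blue, tape_roll from where it was at the start of the episode above 0.02 m).
It also fails if it takes over 45 s, if anything falls off the work surface, if the arm or the gripper's body presses on something with over 40 N, if the wrist force passes 120 N, or if a joint passes its speed limit or range.

## Working session

There is one attempt and no reset: what is moved stays moved. The work goes in short steps, Python scripts to look and compute and a shell command to move; the robot and the scene stay as the last step left them, time stands still between calls to the robot, and variables do not carry over. Pictures are saved under pics/ and viewed, about 8 in all and at most 12, crops included, and the job is handed in when it is done.

```bash
mkdir -p pics; cat > h.py <<'E'
import numpy as np, cv2
from rig import arm
def pts(cam, depth, mask):
    m=arm.camera_model(cam); K=np.array(m["K"]); T=np.array(m["cam_to_world"])
    v,u=np.nonzero(mask&(depth>0)); z=depth[v,u]
    p=np.c_[(u-K[0,2])*z/K[0,0],(v-K[1,2])*z/K[1,1],z]
    return p@T[:3,:3].T+T[:3,3]
E
python3 - <<'E'
from h import *
s=arm.get_state(); print(s["t"],s["ee_pos"],s["ee_rot"],s["wrist_force"],s["opening"])
ims=[]
for c in("top","scene"):
    im,d=arm.snapshot(c); cv2.imwrite(f"pics/{c}0.png",im); np.save(f"{c}0.npy",d)
for n in("cover","push_bar","stopcock_box","vial_1","stopper","beaker_50","marker_blue","tape_roll"):
    print(n,[(np.round(r["at"],3).tolist(),round(r["score"],2)) for r in arm.look_for(n,"top")[:3]])
im,d=arm.snapshot("top")
r=arm.trace("push_bar","top")
if r:
    p=pts("top",d,r[0]["region"]); print(r[0]["score"],len(p),np.median(p,0)); q=p[p[:,2]>.066]
    print(cv2.minAreaRect(q[:,:2].astype(np.float32)))
r=arm.trace("cover","top")
if r:
    p=pts("top",d,r[0]["region"]);p=p[(p[:,2]>.045)&(p[:,2]<.063)]; print(len(p),cv2.minAreaRect(p[:,:2].astype(np.float32)))
E
```

```text
0.0 [ 0.15677627 -0.6303525   0.244401  ] [-8.12711544e-04  9.92579666e-01  1.21593270e-01 -1.50922413e-04] [ 0.72915914  0.27529472 -1.09092456] 0.08569142428364379
cover [([0.55, -0.176, 0.054], 0.64)]
push_bar [([0.542, -0.183, 0.058], 0.83)]
stopcock_box [([0.606, -0.186, 0.052], 0.69), ([0.551, -0.174, 0.056], 0.33)]
vial_1 [([0.438, -0.489, 0.054], 0.63)]
stopper []
beaker_50 [([0.502, 0.267, 0.025], 0.71)]
marker_blue [([0.622, 0.243, 0.009], 0.47)]
tape_roll [([0.544, 0.356, 0.018], 0.85)]
0.98 4528 [ 0.54441807 -0.17949563  0.05499803]
((0.4926393926143646, -0.1741448938846588), (0.1972365826368332, 0.03915915638208389), 86.31853485107422)
4278 ((0.5452828407287598, -0.17798462510108948), (0.2857285439968109, 0.15647555887699127), 86.09467315673828)
```

View pics/top0.png

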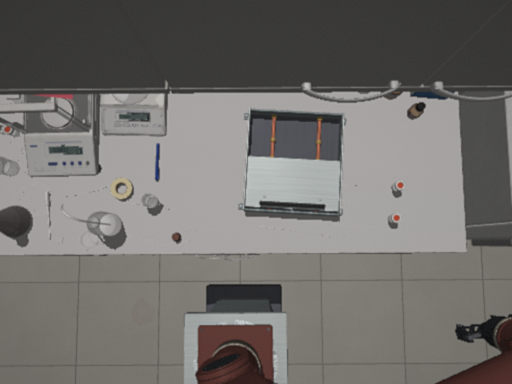

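View pics/scene0.png

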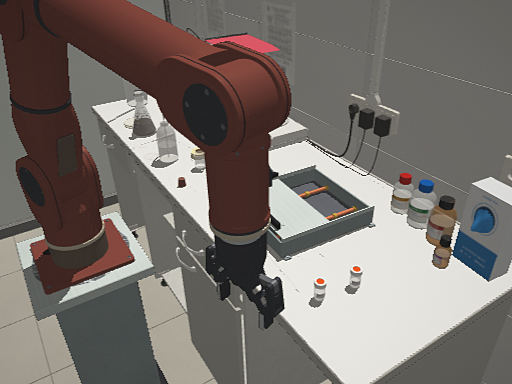

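The top view (up is +x, left is +y) shows the box at about columns 245–343, rows 110–213. The cover is closed and the black bar is near (292, 205). The vials are at about (400, 186) and (396, 218). The box is turned by about −4°, so I turn the tool about +18° to line it up with the box and go to a point in front of the bar.

```bash
python3 -m jog '{"grip":[-1,-1,-1,-1,-1,-1,-1,-1],"delta_pos":[[0,0,0],[0,0,0],[0.5,-1,0],[0.5,-1,0],[0.5,-1,0],[0.5,-1,0],[0.5,-1,0],[0.5,-1,0]],"turn":[0.9,0.9,0,0,0,0,0,0]}' 20
python3 -m jog '{"grip":[-1,-1,-1,-1,-1,-1,-1,-1],"delta_pos":[[0.5,-1,0],[0.5,-1,0],[0.5,-1,0],[0.5,-1,0],[0.5,-1,0],[0.5,-1,0],[0.5,-1,0],[0.5,-1,0]],"turn":[0,0,0,0,0,0,0,0]}'
python3 - <<'E'
from h import *
s=arm.get_state(); print(s["t"],s["ee_pos"],s["ee_rot"],s["opening"])
E
```

```text
t: 1.65
ee_pos: [0.2444, -0.4847, 0.2451]
ee_rot: [0.001, 0.999, -0.042, -0.0]
wrist_force: [0.3, -0.3, -0.4]
opening: -0.0
t: 2.65
ee_pos: [0.3647, -0.2873, 0.2463]
ee_rot: [0.002, 0.999, -0.043, 0.001]
wrist_force: [0.3, 0.2, -0.3]
opening: -0.0001
2.65 [ 0.36465167 -0.28733077  0.24633705] [ 2.08388839e-03  9.99093080e-01 -4.25172065e-02  9.80431116e-04] -0.00014380830093373224
```

```bash
python3 -m jog '{"grip":[-1,-1,-1,-1,-1,-1,-1,-1],"delta_pos":[[0.45,-1,0],[0.45,-1,0],[0.45,-1,0],[0.45,-1,0],[0.45,-1,0],[0,0,1],[0,0,1],[0,0,1]],"turn":[0,0,0,0,0,0,0,0]}'
python3 - <<'E'
from h import *
im,d=arm.snapshot("scene"); cv2.imwrite("pics/s1.png",cv2.resize(im[130:300,160:400],None,fx=3,fy=3))
E
```

```text
t: 3.65
ee_pos: [0.4366, -0.1618, 0.1728]
ee_rot: [0.004, 0.999, -0.04, 0.005]
wrist_force: [-0.5, 0.2, 0.8]
opening: 0.0001
```

View pics/s1.png

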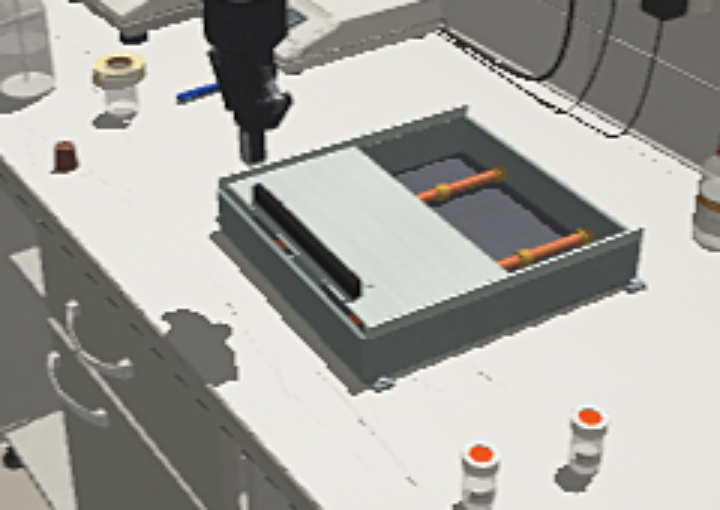

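The shut gripper hangs in front of the bar, with its tip at about (252, 158) in the crop. The bar runs from (258, 190) to (358, 293), just behind the front wall. I lower to a TCP height of about 75 mm, then push.

```bash
python3 -m jog '{"grip":[-1,-1,-1,-1,-1],"delta_pos":[[0,0,1],[0,0,1],[0,0,1],[0,0,0.8],[0,0,0.1]],"turn":[0,0,0,0,0]}'
python3 -m jog '{"grip":[-1,-1,-1,-1,-1,-1],"delta_pos":[[0.5,0,0],[0.5,0,0],[0.5,0,0],[0.5,0,0],[0.5,0,0],[0.5,0,0]],"turn":[0,0,0,0,0,0]}'
```

```text
t: 4.32
ee_pos: [0.4364, -0.1628, 0.072]
ee_rot: [0.004, 0.999, -0.041, 0.004]
wrist_force: [0.1, 0.1, 0.0]
opening: 0.0003
t: 5.08
ee_pos: [0.516, -0.1691, 0.0746]
ee_rot: [0.004, 0.999, -0.041, 0.003]
wrist_force: [-2.9, 2.1, 0.7]
opening: 0.0001
```

```bash
python3 -m jog '{"grip":[-1,-1,-1,-1,-1,-1],"delta_pos":[[0.5,0,0],[0.5,0,0],[0.5,0,0],[0.5,0,0],[0.5,0,0],[0.5,0,0]],"turn":[0,0,0,0,0,0]}'
python3 -m jog '{"grip":[-1,-1,-1],"delta_pos":[[0.4,0,0],[0.3,0,0],[0.3,0,0]],"turn":[0,0,0]}'
```

```text
t: 5.82
ee_pos: [0.5961, -0.1746, 0.0748]
ee_rot: [0.003, 0.999, -0.04, 0.003]
wrist_force: [-2.4, 2.6, -0.4]
opening: -0.0001
t: 6.2
ee_pos: [0.6067, -0.176, 0.0732]
ee_rot: [0.003, 0.999, -0.041, -0.015]
wrist_force: [-40.6, 7.6, 24.8]
opening: 0.0001
```

The force rose sharply at x = 0.607, so the cover is at its stop. I back off, rise clear of it and look.

```bash
python3 -m jog '{"grip":[-1,-1,-1,-1,-1,-1,-1,-1],"delta_pos":[[-0.2,0,0],[-0.6,0,0],[0,0,-1],[0,0,-1],[-1,0,-1],[-1,0,-1],[-1,0,-1],[-1,0,0]],"turn":[0,0,0,0,0,0,0,0]}'
python3 -m jog '{"grip":[-1,-1,-1,-1],"delta_pos":[[-1,0,0],[-1,0,0],[-0.6,0,0],[0,0,0]],"turn":[0,0,0,0]}'
cat > m.py <<'E'
from h import *
import sys
tag=sys.argv[1]
im,d=arm.snapshot("top"); cv2.imwrite(f"pics/top_{tag}.png",cv2.resize(im[95:265,190:360],None,fx=4,fy=4,interpolation=cv2.INTER_CUBIC))
for n in("red_pivot","red_tip","blue_pivot","blue_tip","push_bar"):
    print(n,[(np.round(r["at"],3).tolist(),round(r["score"],2)) for r in arm.look_for(n,"top")[:2]])
for n in("red_lever","blue_lever","cover"):
    r=arm.trace(n,"top")
    if r:
        p=pts("top",d,r[0]["region"]); print(n,r[0]["score"],len(p),p.mean(0).round(3),cv2.minAreaRect(p[:,:2].astype(np.float32)))
E
python3 m.py a
```

```text
t: 7.2
ee_pos: [0.4908, -0.1686, 0.2079]
ee_rot: [0.006, 0.999, -0.043, -0.008]
wrist_force: [0.4, 0.0, -0.4]
opening: -0.0002
t: 7.7
ee_pos: [0.4241, -0.1648, 0.2113]
ee_rot: [0.008, 0.999, -0.044, -0.003]
wrist_force: [0.6, -0.5, 0.7]
opening: 0.0001
red_pivot [([0.564, -0.253, 0.044], 0.68)]
red_tip [([0.559, -0.252, 0.044], 0.67)]
blue_pivot [([0.554, -0.111, 0.036], 0.53)]
blue_tip [([0.566, -0.112, 0.044], 0.57)]
push_bar [([0.682, -0.19, 0.054], 0.78), ([0.562, -0.113, 0.044], 0.32)]
blue_lever 0.69 307 [0.539 0.359 0.017] ((0.53836989402771, 0.3600851595401764), (0.06606227159500122, 0.06475568562746048), 88.70149993896484)
cover 0.87 4491 [ 0.686 -0.187  0.056] ((0.6875396966934204, -0.18706683814525604), (0.2896113693714142, 0.16279719769954681), 84.64485931396484)
```

View pics/top_a.png

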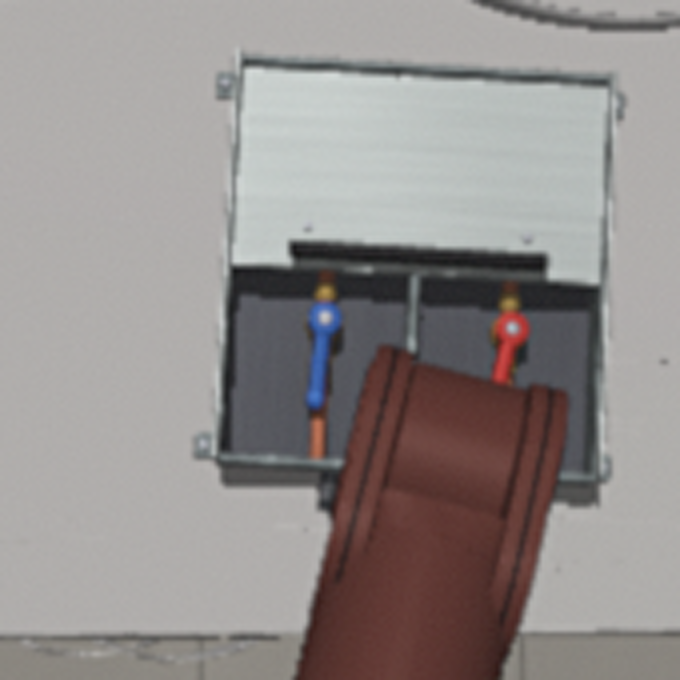

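The cover is fully back, with its rear edge at the back wall in the crop. Both valves are open to view: the blue pivot is at (325, 317) and the red pivot at (512, 328). The red lever points down and slightly left, partly hidden by the arm. I turn these pixels into world positions.

```bash
python3 - <<'E'
from h import *
m=arm.camera_model("top");K=np.array(m["K"]);T=np.array(m["cam_to_world"])
def ray(c,z):
    u,v=c[0]/4-.375+190,c[1]/4-.375+95
    d=T[:3,:3]@np.array([(u-K[0,2])/K[0,0],(v-K[1,2])/K[1,1],1]); o=T[:3,3]
    return (o+d*(z-o[2])/d[2])[:2]
rp,bp=ray((512,328),.045),ray((325,317),.045)
rl,bt=ray((504,375),.043),ray((315,400),.043)
d=bp-rp; print("rp",rp,"bp",bp,"yaw",np.degrees(np.arctan2(-d[0],d[1])),np.linalg.norm(d))
s=arm.get_state();q=s["ee_rot"];from scipy.spatial.transform import Rotation as Ro
R=Ro.from_quat([q[1],q[2],q[3],q[0]]).as_matrix();print(R.round(3))
y=np.radians(-4);bx=np.array([np.cos(y),np.sin(y)]);by=np.array([-bx[1],bx[0]])
for n,a,b in(("red",rp,rl),("blue",bp,bt)):
    e=b-a;print(n,"angle",np.arctan2(e@by,-e@bx))
for w in((-45,-30),(-12,50)):
    t=rp+(w[0]*bx+w[1]*by)/1000; e=np.r_[t-s["ee_pos"][:2],.04-s["ee_pos"][2]]
    print(w,t,"tool units",(R.T@e/.025).round(2))
E
```

```text
rp [ 0.56677374 -0.25721639] bp [ 0.57632117 -0.11234127] yaw -3.7704050077781317 0.14518937700603826
[[ 0.996 -0.087 -0.009]
 [-0.087 -0.996 -0.015]
 [-0.008  0.016 -1.   ]]
red angle 0.11090061435620113
blue angle 0.0576228403808754
(-45, -30) [ 0.51979066 -0.28400427] tool units [4.26 4.33 6.86]
(-12, 50) [ 0.55829079 -0.20650111] tool units [5.53 1.11 6.8 ]
```

```bash
python3 -m jog '{"grip":[-1,-1,-1,-1,-1,-1,-1,-1],"delta_pos":[[0.85,0.9,0],[0.85,0.9,0],[0.85,0.9,0],[0.85,0.9,0],[0.85,0.9,0],[0,0,1],[0,0,1],[0,0,1]],"turn":[0,0,0,0,0,0,0,0]}'
python3 - <<'E'
from h import *
im,d=arm.snapshot("scene"); cv2.imwrite("pics/s2.png",cv2.resize(im[150:280,200:380],None,fx=4,fy=4))
E
```

```text
t: 9.15
ee_pos: [0.5261, -0.2914, 0.1348]
ee_rot: [0.008, 0.999, -0.043, -0.003]
wrist_force: [-0.4, -0.3, 1.0]
opening: 0.0
```

View pics/s2.png

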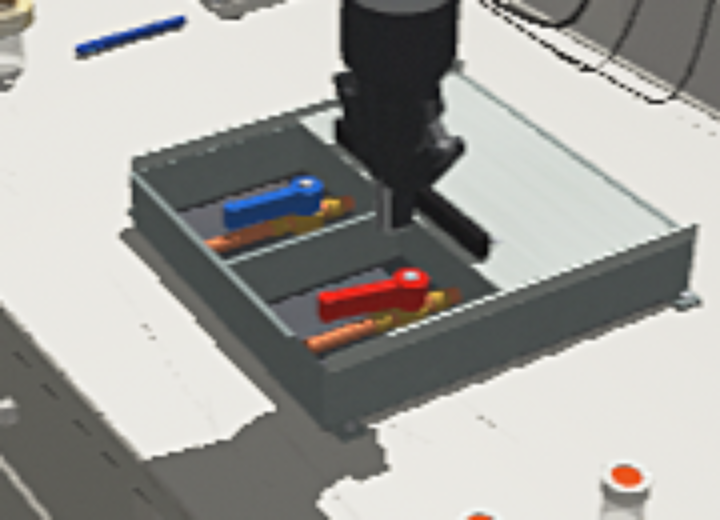

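The crop shows the red lever from (320, 300) to (410, 275). The gripper is above the bay, on the −y side of the lever as computed. I descend beside the lever.

```bash
python3 -m jog '{"grip":[-1,-1,-1,-1,-1],"delta_pos":[[-0.3,0,1],[0,0,1],[0,0,1],[0,0,0.6],[0,0,0.15]],"turn":[0,0,0,0,0]}'
```

```text
t: 9.82
ee_pos: [0.5166, -0.2914, 0.0355]
ee_rot: [0.007, 0.999, -0.043, -0.005]
wrist_force: [-0.3, 0.2, 0.7]
opening: -0.0002
```

```bash
python3 -m jog '{"grip":[-1,-1,-1,-1,-1],"delta_pos":[[0,0,-0.2],[0,-0.5,0],[0,-0.5,0],[0,-0.5,0],[0,-0.3,0]],"turn":[0,0,0,0,0]}'
```

```text
t: 10.45
ee_pos: [0.5225, -0.2454, 0.0434]
ee_rot: [0.008, 0.999, -0.043, -0.003]
wrist_force: [-0.1, -3.9, -0.4]
opening: 0.0001
```

```bash
cat > b.py <<'E'
from h import *
s=arm.get_state();p=np.array(s["ee_pos"]);y=np.radians(-3.9);bx=np.array([np.cos(y),np.sin(y)]);by=np.array([-bx[1],bx[0]])
e=p[:2]-[.5668,-.2572];print("box rel mm",(e@bx*1e3).round(1),(e@by*1e3).round(1),"z",p[2].round(4),np.round(s["wrist_force"],1))
E
python3 b.py
```

```text
box rel mm -45.0 8.8 z 0.0434 [-0.1 -3.9 -0.4]
```

```bash
python3 -m jog '{"grip":[-1,-1,-1,-1],"delta_pos":[[0,-0.45,0.1],[0.15,-0.45,0],[0.35,-0.35,0],[0.4,-0.25,0]],"turn":[0,0,0,0]}'; python3 b.py
```

```text
t: 10.95
ee_pos: [0.5482, -0.2074, 0.0395]
ee_rot: [0.008, 0.999, -0.044, -0.004]
wrist_force: [-1.4, -1.4, 0.7]
opening: 0.0002
box rel mm -21.9 48.4 z 0.0395 [-1.4 -1.4  0.7]
```

Now the last stretch, straight along +x to the stop.

```bash
python3 -m jog '{"grip":[-1,-1],"delta_pos":[[0.3,0.05,0],[0.25,0,0]],"turn":[0,0]}'; python3 b.py; python3 -m jog '{"grip":[-1,-1],"delta_pos":[[0.3,0,0],[0.25,0,0]],"turn":[0,0]}'; python3 b.py
```

```text
t: 11.2
ee_pos: [0.5563, -0.207, 0.0377]
ee_rot: [0.007, 0.999, -0.043, -0.012]
wrist_force: [-41.9, 3.7, 27.3]
opening: 0.0002
box rel mm -13.9 49.4 z 0.0377 [-41.9   3.7  27.3]
t: 11.45
ee_pos: [0.5559, -0.2073, 0.0349]
ee_rot: [0.005, 0.999, -0.044, -0.029]
wrist_force: [-29.3, 3.8, 21.8]
opening: 0.0001
box rel mm -14.3 49.0 z 0.0349 [-29.3   3.8  21.8]
```

The lever is at its stop. I back off in −x, go straight up, and retreat so the camera can see.

```bash
python3 -m jog '{"grip":[-1,-1,-1,-1,-1,-1,-1,-1],"delta_pos":[[-0.3,0,0],[-0.6,0,0],[0,0,-1],[0,0,-1],[0,0,-1],[0,0,-1],[0,0,-1],[0,0,-1]],"turn":[0,0,0,0,0,0,0,0]}'
python3 -m jog '{"grip":[-1,-1,-1,-1,-1,-1,-1,-1],"delta_pos":[[0,0,-1],[0,0,-1],[-0.6,1,0],[-0.6,1,0],[-0.6,1,0],[-0.6,1,0],[-0.6,1,0],[-0.6,1,0]],"turn":[0,0,0,0,0,0,0,0]}'
python3 -m jog '{"grip":[-1,-1,-1,-1,-1,-1,-1,-1],"delta_pos":[[-0.6,1,0],[-0.6,1,0],[-0.6,1,0],[-0.6,1,0],[-0.6,1,0],[-0.6,1,0],[0,0,0],[0,0,0]],"turn":[0,0,0,0,0,0,0,0]}'
python3 m.py b; python3 - <<'E'
from h import *
for n in("vial_1","stopper","beaker_50","marker_blue","tape_roll"):
    print(n,[(np.round(r["at"],3).tolist(),round(r["score"],2)) for r in arm.look_for(n,"top")[:3]])
E
```

```text
t: 12.45
ee_pos: [0.541, -0.2027, 0.1889]
ee_rot: [0.004, 0.999, -0.044, -0.028]
wrist_force: [-0.6, -0.4, -0.1]
opening: -0.0
t: 13.45
ee_pos: [0.4427, -0.3447, 0.2506]
ee_rot: [0.005, 0.999, -0.039, -0.019]
wrist_force: [-0.0, -0.9, 0.5]
opening: 0.0001
t: 14.45
ee_pos: [0.3374, -0.4924, 0.2572]
ee_rot: [0.007, 0.999, -0.04, -0.015]
wrist_force: [-0.2, 0.2, -0.1]
opening: 0.0002
red_pivot [([0.565, -0.249, 0.025], 0.69)]
red_tip []
blue_pivot [([0.552, -0.114, 0.034], 0.46)]
blue_tip []
push_bar [([0.684, -0.19, 0.058], 0.87)]
blue_lever 0.7 132 [ 0.554 -0.109  0.041] ((0.5495797395706177, -0.11088134348392487), (0.07799750566482544, 0.02438761293888092), 1.5948811769485474)
cover 0.64 4533 [ 0.685 -0.187  0.056] ((0.6883059144020081, -0.18710313737392426), (0.2870100438594818, 0.16479787230491638), 86.69453430175781)
vial_1 [([0.541, 0.358, 0.019], 0.67), ([0.539, -0.502, 0.051], 0.59), ([0.438, -0.49, 0.051], 0.54)]
stopper [([0.382, 0.183, 0.028], 0.47), ([0.552, -0.113, 0.038], 0.27)]
beaker_50 [([0.438, -0.49, 0.052], 0.65), ([0.503, 0.269, 0.025], 0.55)]
marker_blue [([0.621, 0.245, 0.01], 0.43)]
tape_roll [([0.54, 0.355, 0.021], 0.55)]
```

View pics/top_b.png

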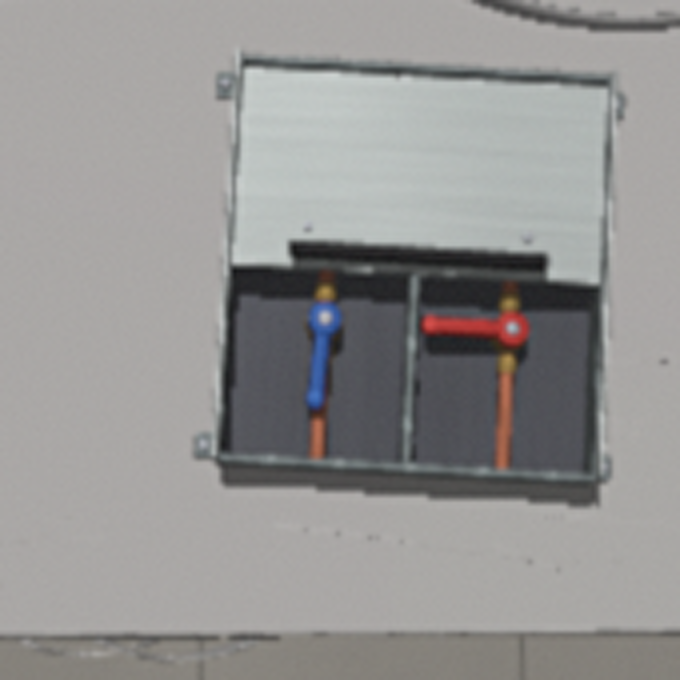

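The red lever runs from its hub at (512, 328) to its tip at (430, 323), parallel to the pivot line and the front wall, so it is fully shut. The blue lever is at the same pixels as before, with its tip at (315, 400). The cover is fully back and the bystanders have not moved.

```bash
python3 -c "from rig import arm; print(arm.close_job())"
```

```text
the job is handed in; nothing more can be done
None
```

The job is done and handed in at about 15 s. I pushed the cover back to its stop, then swung the red lever clockwise to its stop, with shut fingertips throughout. The arm was clear of everything at the end.

**Last checks:**
- **Cover:** its centre moved from x of about 0.545 m to 0.687 m. The final picture shows its rear edge at the back wall.
- **Red lever:** it lies across its pipe, parallel to the front wall.
- **Blue lever:** it is at the same pixels as before the red lever was pushed; before that it was hidden under the cover.
- **Bystanders:** the first vial, beaker, marker and tape roll were found within about 4 mm of their first positions. The stopper was not found in the first picture, and the second vial was not measured there, so I could not compare those two. The arm never came near the stopper, and it passed the vials only at about 0.25 m height.

**Checks that disagreed or failed:**
- Both stops were hit with about 40 N horizontally at the wrist, on the fingertips. That is well under the 120 N wrist limit but harder than needed.
- The networks missed both lever tips in the last picture, and gave two false matches: the tape roll as a vial and a vial as the beaker. I judged the levers from the picture itself.

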